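# Sort the prepared fossils into their trays

## Robot

A 6-joint arm with a two-finger parallel gripper is mounted at the origin on the work surface. World frame = base frame: x ahead of the robot, y to its left, z up, the work surface at z = 0. Lengths are in m, angles in degrees, forces in N, time in s.
With the tool pointing down it reaches from about 0.3 to 0.875 m from the base axis. Payload 6.4 kg.
Tool frame: the origin (TCP) lies where the fingers leave the gripper's body, on its centre line; the fingertips stand 73 mm ahead of it and the grasp point (between the pads) lies 54 mm ahead of it; z points along the fingers, y is the line along which they close (so a half turn about z gives the same grasp; the last joint's range is limited). The gripper opens to 85 mm and grips with 20 to 120 N. Pads are 22 mm wide; open, the fingers measure 114 mm over their backs; the gripper's body (76 mm by 85 mm) begins 54 mm behind the grasp point. The pads swing forward as they close: fully open they stand 13 mm farther back than shut.
Start: joints at [-85.502, 10.359, 92.074, -0, 77.567, -11.82], TCP at [0.162, -0.552, 0.304] pointing down, gripper open.
Joint ranges: [-171.53, 171.53], [-51.25, 118.39], [17.06, 147.69], [-65.23, 245.23], [0, 150.52], [-178.68, 178.68]. Speed limits (degrees/s): [147.25, 147.25, 172.46, 180, 180, 180].

## Interface

Orientations are given as a 3x3 rotation matrix whose columns are the frame's x, y, z axes.
In Python, from rig import r gives the robot as it stands.
- The arm moves only by the shell command python3 -m creep 'ROWS' [OPENING]. ROWS is text: rows parted by semicolons, each of 6 numbers parted by spaces: the shift along the tool's x, y, z in mm, then the turn, a rotation vector about the tool's x, y, z in degrees. A call has 1 to 20 rows; each row is the pose to reach, as a shift and turn from the pose commanded when the call began, along the tool's axes at that moment; what a row does not reach only later rows make up. A row lasts 1/12 s, in which the tool goes at most 41.7 mm and 7.16 degrees, less where a joint would pass 70% of its speed; a pose out of reach is approached as far as the arm can. A call with a gripper value outside its range is refused whole. OPENING is the opening, from -1 (shut) to 1 (fully open), set as the call begins (- or left out, the last holds). The fingers move at their own pace and stop on an object; the grip force is fixed at half the most. Time passes only in rows, so rows that repeat a pose let the fingers close. It gives the time, the measured TCP pose, the force, the opening and the grip force at its end, in the units of the state.
- r.state(): the state, without advancing time (a new reading comes with each control period).
- r.grab_frame(name): name is "side" or "top"; returns a dict with "image" (420x560x3 uint8, red, green, blue), "fovy" (degrees; the focal length in pixels is half the picture's height over the tangent of half this angle, whatever the lens; pixels are square), "cx", "cy" (the principal point, pixels), "T" (4x4, takes a point from camera to world coordinates). Camera axes: x right, y up, looking along -z (the intrinsics and any distortion apply to the point x, -y, -z); pixel columns grow to the right and rows downward; lengths in m; the calibration is good to about 2 mm. A picture is of the moment at which its call begins. There is no depth.
- r.close_job(): hands the job in; it is judged then, once.
The state is a dict: "clock": time; "joint_pos": joint angles; "qd": joint speeds; "tau": joint torques, N m; "position": TCP position; "tool_rot": TCP orientation; "wrist_force": force on the tool from outside, world axes, zero at the start; "moment": the same for the moment, N m; "gripper_width": finger opening in m; "grip_force": force on a finger pad.
Only numpy, scipy, OpenCV 4.12 (cv2) and the standard library are available. Lean on these libraries where they do the work, as an engineer would, in place of code of your own. Each camera call takes 0.05 s, during which the arm holds its last target. There are 200 camera calls.

## Task

Sort the five fossils on the bench by kind: both ammonites (coiled discs) into the round dish, both belemnites (bullet-shaped rods) into the long narrow tray, and the sea urchin (dome) into the square tray. Each must end lying right side up, flat on the floor of its tray, not on the rim or on another fossil. They are brittle, so set them down gently rather than dropping them, and do not knock over the two glass jars.

Things in the scene. Friction and masses are not known exactly. Their poses are not given: they have to be found in the camera images.
- ammonite_a: fossil ammonite of sandy brown stone: a flat disc 46 mm across and 16 mm thick with a dark raised spiral on its upper face (the spiral adds 2 mm of height). Lies flat. Origin: centre of the underside, z up.
- ammonite_b: fossil ammonite of sandy brown stone: a flat disc 40 mm across and 16 mm thick with a dark raised spiral on its upper face (the spiral adds 2 mm of height). Lies flat. Origin: centre of the underside, z up.
- belemnite_a: fossil belemnite of sandy brown stone: a bullet-shaped rod 56 mm long and 16 mm in diameter, blunt at one end and tapering over its last 22 mm to a point, lying on a flat dark sliver of rock under it (it does not roll). 16 mm high in all. Origin: at the middle of its length, on the underside; x runs along the rod towards the point, y across it, z up.
- belemnite_b: fossil belemnite of sandy brown stone: a bullet-shaped rod 56 mm long and 16 mm in diameter, blunt at one end and tapering over its last 22 mm to a point, lying on a flat dark sliver of rock under it (it does not roll). 16 mm high in all. Origin: at the middle of its length, on the underside; x runs along the rod towards the point, y across it, z up.
- urchin: fossil sea urchin of sandy brown stone: a dome 42 mm across and 26 mm high with five dark rays from its top; its sides are upright from 3 to 13 mm above the underside. Lies flat side down. Origin: centre of the underside, z up.
- round_dish: shallow round white dish, fixed to the bench, where ammonites belong: 132 mm across outside, 124 mm inside, floor 4 mm above the bench, rim 12 mm above the bench. Empty at the start. Origin: centre of the underside, at bench height, z up.
- long_tray: shallow long narrow white tray, fixed, where belemnites belong: inside 56 mm along its x and 162 mm along its y (the long way), walls 4 mm, floor 4 mm above the bench, rim 12 mm above the bench. Both belemnites fit lying lengthwise one behind the other. Empty at the start. Origin: centre of the underside, at bench height, z up.
- square_tray: shallow square white tray, fixed, where the sea urchin belongs: 100 mm by 100 mm inside, walls 4 mm, floor 4 mm above the bench, rim 12 mm above the bench. Empty at the start. Origin: centre of the underside, at bench height, z up.
- jar_left: closed clear-glass specimen jar with a white cap, 38 mm across and 60 mm tall, standing loose between the fossils. It may be nudged but must not be knocked over. Origin: centre of the underside.
- jar_right: closed clear-glass specimen jar with a white cap, 38 mm across and 60 mm tall, standing loose between the fossils. It may be nudged but must not be knocked over. Origin: centre of the underside.
Not all that is in view belongs to the job. What is shaped like the urchin but orange is not meant.

How it is judged:
By the outcome, as a careful person would: the job done as asked, in the order asked, and still so for the second after the job is handed in, with the robot touching nothing.
It also fails if it takes over 120 s, if anything falls off the work surface, if the arm or the gripper's body presses on something with over 40 N, if the wrist force passes 120 N, or if a joint passes its speed limit or range.

## Working session

There is one attempt and no reset: what is moved stays moved. The work goes in short steps, Python scripts to look and compute and a shell command to move; the robot and the scene stay as the last step left them, time stands still between calls to the robot, and variables do not carry over. Pictures are saved under pics/ and viewed, at most 14 in all, crops included, and the job is handed in when it is done.

```bash
ls; mkdir -p pics
python3 - <<'E'
from rig import r
import cv2
for n in("top","side"):
    f=r.grab_frame(n); cv2.imwrite(f"pics/{n}0.png",f["image"][:,:,::-1]); print(n,{k:v for k,v in f.items() if k!="image"})
s=r.state();print(s)
E
```

```text
pics
top {'fovy': 52.898359034042876, 'cx': 280.0987313466845, 'cy': 213.89828086905285, 'T': array([[-0.02049552,  0.99686468, -0.07642472,  0.38671914],
       [-0.99970674, -0.0194477 ,  0.01442974,  0.01187985],
       [ 0.01289822,  0.07669806,  0.99697093,  0.8730202 ],
       [ 0.        ,  0.        ,  0.        ,  1.        ]])}
side {'fovy': 51.518138801071714, 'cx': 279.2624831209181, 'cy': 210.60036061621085, 'T': array([[ 0.96287685,  0.15804143, -0.21884031,  0.26377619],
       [-0.26945015,  0.51383663, -0.81447439, -0.74710885],
       [-0.01627253,  0.84320509,  0.53734568,  0.52533474],
       [ 0.        ,  0.        ,  0.        ,  1.        ]])}
{'clock': 0.1, 'joint_pos': array([-8.55031010e+01,  1.03968081e+01,  9.21258118e+01, -1.50115420e-03,
        7.75679372e+01, -1.18196208e+01]), 'qd': array([ 0.05535745, -0.16797831, -0.0920581 , -0.05762108,  0.10164383,
        0.04876361]), 'tau': array([ 6.07683342e-04, -4.45874441e+01, -3.52241707e+01, -1.82294580e-04,
        4.13412272e-03, -9.44521815e-06]), 'position': array([ 0.16152707, -0.55144498,  0.30308326]), 'tool_rot': array([[ 9.59722761e-01,  2.80948748e-01, -1.49427854e-04],
       [ 2.80948629e-01, -9.59721518e-01,  1.57364824e-03],
       [ 2.98705376e-04, -1.55224758e-03, -9.99998751e-01]]), 'wrist_force': array([-1.02705142,  0.44879761,  0.42494303]), 'moment': array([ 0.01562756, -0.01967786,  0.03453963]), 'grip_force': 0.0, 'gripper_width': 0.08551361135035337}
```

View pics/top0.png

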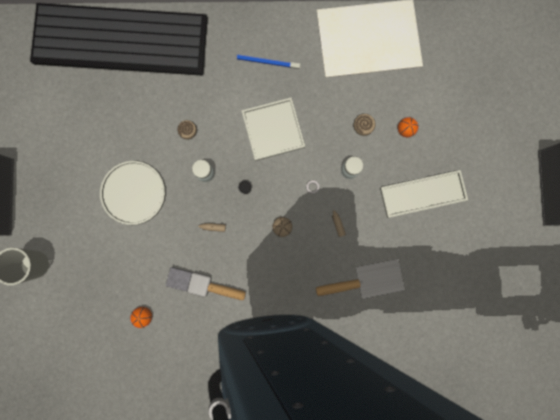

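View pics/side0.png

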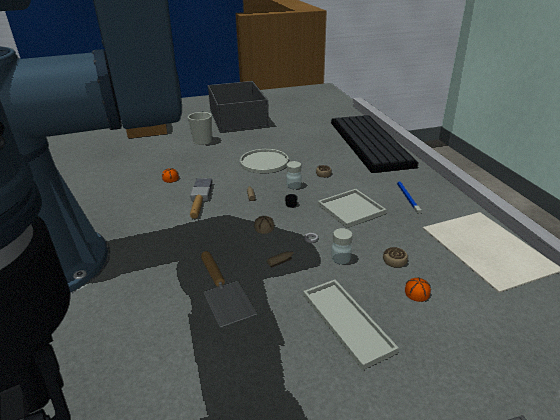

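Top view: dish ~(133,193), square tray ~(273,129), long tray ~(425,193); ammonites ~(187,130) and (365,125), belemnites ~(212,227) and (338,222), urchin ~(282,227), jars ~(203,170) and (352,166). The orange domes are decoys. I'll enlarge it and check the scale.

```bash
cat > h.py <<'E'
import numpy as np, cv2
from rig import r
def pix2w(f,u,v,z):
    F=210/np.tan(np.radians(f["fovy"]/2)); T=f["T"]
    d=T[:3,:3]@np.array([(u-f["cx"])/F,-(v-f["cy"])/F,-1]); o=T[:3,3]
    return (o+d*(z-o[2])/d[2])[:2]
def w2pix(f,p):
    F=210/np.tan(np.radians(f["fovy"]/2)); T=f["T"]
    c=T[:3,:3].T@(np.array(p)-T[:3,3]); return f["cx"]+F*c[0]/-c[2], f["cy"]-F*c[1]/-c[2]
E
python3 - <<'E'
from h import *
f=r.grab_frame("top"); im=f["image"]
c=im[85:255,85:485,::-1]; c=cv2.convertScaleAbs(c,alpha=1.4,beta=20)
c=cv2.resize(c,None,fx=2,fy=2,interpolation=cv2.INTER_CUBIC)
for k in range(0,400,50):
    cv2.putText(c,str(85+k),(2*k,8),0,.35,(0,255,255)); cv2.line(c,(2*k,10),(2*k,14),(0,255,255))
cv2.imwrite("pics/c1.png",c)
m=(im.min(2)>165).astype(np.uint8)
m[:, :]=cv2.morphologyEx(m,cv2.MORPH_CLOSE,np.ones((3,3)))
for cn in cv2.findContours(m,0,2)[0]:
    if cv2.contourArea(cn)>150:
        (u,v),wh,a=cv2.minAreaRect(cn)
        P=np.array([pix2w(f,*q,.012) for q in cv2.boxPoints(((u,v),wh,a))])
        print("pix",round(u),round(v),"w",P.mean(0).round(4),"sides",np.linalg.norm(P[1]-P[0]).round(4),np.linalg.norm(P[2]-P[1]).round(4),"ang",np.degrees(np.arctan2(*(P[1]-P[0])[::-1])).round(1))
E
```

```text
pix 198 285 w [0.3126 0.1669] sides 0.0328 0.0309 ang -14.4
pix 422 194 w [ 0.4885 -0.2949] sides 0.1602 0.0613 ang -78.8
pix 134 193 w [0.5021 0.2974] sides 0.1198 0.1219 ang -63.8
pix 200 168 w [0.5496 0.1613] sides 0.0308 0.0312 ang -91.0
pix 354 165 w [ 0.5512 -0.1556] sides 0.0332 0.0293 ang -91.0
pix 273 128 w [0.6319 0.0111] sides 0.1066 0.1056 ang -75.7
pix 369 37 w [ 0.8247 -0.1979] sides 0.2108 0.1503 ang -83.6
```

View pics/c1.png

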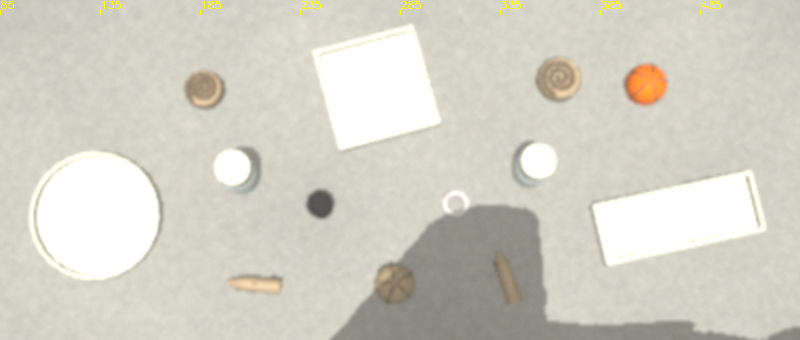

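Tray corners and fossils are clear in the top crop (square tray corners in the crop (313,52),(413,25),(441,122),(340,150); long tray (593,204),(751,171),(766,230),(608,265)). Next I'll enlarge the side view so I can cross-check for lens distortion.

Run:
```python
from h import *
f=r.grab_frame("side"); im=f["image"]
c=im[130:370,160:460,::-1]; c=cv2.convertScaleAbs(c,alpha=1.5,beta=20)
c=cv2.resize(c,None,fx=2.5,fy=2.5,interpolation=cv2.INTER_CUBIC)
cv2.imwrite("pics/s1.png",c)
```

```text
(no output)
```

View pics/s1.png

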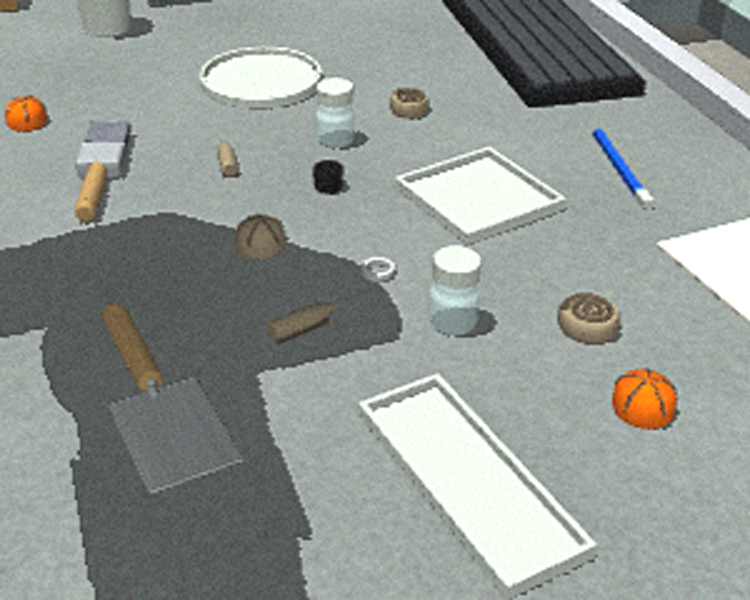

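```bash
cat > cal.py <<'E'
from h import *
from scipy.optimize import least_squares
ft=r.grab_frame("top"); fs=r.grab_frame("side")
def proj(f,P,k,dt):
    F=210/np.tan(np.radians(f["fovy"]/2)); T=f["T"]
    c=(np.atleast_2d(P)-T[:3,3]-dt)@T[:3,:3]; x=c[:,0]/-c[:,2]; y=-c[:,1]/-c[:,2]
    s=1+k*(x*x+y*y); return np.c_[f["cx"]+F*x*s,f["cy"]+F*y*s]
t=lambda a:np.array(a,float)/2+85; s=lambda a:np.array(a,float)/2.5+[160,130]
rect=[(.054,.054,t([[313,52],[413,25],[441,122],[340,150]]),s([[489,149],[564,200],[472,236],[398,181]])),
      (.032,.085,t([[593,204],[751,171],[766,230],[608,265]]),s([[438,376],[596,546],[512,586],[361,404]]))]
pts=[("amm40",.017,(204,89),(410,96)),("amm46",.017,(559,77),(588,310)),("jarL",.06,(233,167),(336,87)),("jarR",.06,(538,160),(457,257)),("dish",.012,(95,215),(262,75))]
L=np.array([[1,1],[1,-1],[-1,-1],[-1,1]])
def corners(p,i):
    x,y,a=p; a_,b_=rect[i][:2]; c,s_=np.cos(a),np.sin(a)
    q=(L*[a_,b_])@np.array([[c,s_],[-s_,c]])+[x,y]; return np.c_[q,[.012]*4]
def res(v):
    kt,ks=v[:2]; dt,ds=v[2:5],v[5:8]; e=[(v[2:8])/.002]
    for i in range(2):
        P=corners(v[8+3*i:11+3*i],i)
        e+=[(proj(ft,P,kt,dt)-rect[i][2]).ravel(),(proj(fs,P,ks,ds)-rect[i][3]).ravel()]
    for j,(n,z,a,b) in enumerate(pts):
        P=np.r_[v[14+2*j:16+2*j],z]
        e+=[(proj(ft,P,kt,dt)-t(a)).ravel(),(proj(fs,P,ks,ds)-s(b)).ravel()]
    # dish outer extent in top view
    P=np.array([[v[22],v[23]+.066,.012],[v[22],v[23]-.066,.012],[v[22]+.066,v[23],.012],[v[22]-.066,v[23],.012]])
    q=proj(ft,P,kt,dt); e+=[[q[1,0]-q[0,0]-66.,q[3,1]-q[2,1]-64.5]]
    return np.concatenate(e)
v0=np.r_[np.zeros(8),.632,.011,.25,.488,-.295,.2,.63,.18,.63,-.17,.55,.16,.55,-.155,.5,.297]
o=least_squares(res,v0); v=o.x
def inv(u,z,f=ft):
    k,d=(v[0],v[2:5])
    return least_squares(lambda p:(proj(f,np.r_[p,z],k,d)-u).ravel(),[.5,0]).x
if __name__=="__main__":
    print("k",v[:2].round(3),"cam",(v[2:8]*1e3).round(1),"rms px",np.sqrt(np.mean(o.fun**2)).round(2)); print(o.fun.round(1))
    for i in range(2): print("tray",v[8+3*i:10+3*i].round(4),np.degrees(v[10+3*i]).round(1))
    for j,p in enumerate(pts): print(p[0],v[14+2*j:16+2*j].round(4))
    for n,u,z in [("belA blunt",(281,286),.008),("belA tip",(229,282),.008),("belB tip",(498,253),.008),("belB blunt",(515,302),.008),("urchin",(396,283),.012)]: print(n,inv(t(u),z).round(4))
E
python3 cal.py
```

```text
k [-0.001 -0.053] cam [ 1.8 -1.6  0.2 -1.8  1.6  2.2] rms px 0.53
[ 0.9 -0.8  0.1 -0.9  0.8  1.1 -0.  -0.1 -0.2 -0.4  0.3  0.   0.6  0.1
  0.1 -0.4  1.2 -0.2 -0.9  0.1 -0.9 -0.7 -0.1  0.3  0.3 -0.8  0.5 -0.4
 -0.3 -0.   0.4 -0.4  0.5 -0.6 -1.2  0.5 -0.3  0.3 -0.1 -0.2 -0.2  0.5
  0.1  0.2  0.2 -0.3  0.   0.1  0.1 -0.1 -0.5  0.2  0.3  0.7  0.3  0.
 -0.1 -0.9 -1.2 -0.4]
tray [0.633  0.0077] 14.9
tray [ 0.491 -0.302] 11.4
amm40 [0.6327 0.1863]
amm46 [ 0.6383 -0.1813]
jarL [0.5422 0.1494]
jarR [ 0.5436 -0.1469]
dish [0.5042 0.2981]
belA blunt [0.4281 0.1101]
belA tip [0.4333 0.1631]
belB tip [ 0.4577 -0.1134]
belB blunt [ 0.4069 -0.1294]
urchin [ 0.4287 -0.0076]
```

```bash
cat > go.py <<'E'
# usage: python3 go.py x_mm y_mm z_mm psi  -> row (tool-axes shift mm, turn deg) from the measured pose
import sys; from h import *
from scipy.spatial.transform import Rotation as R
x,y,z,p=map(float,sys.argv[1:5]); s=r.state(); R0=s["tool_rot"]; a=np.radians(p)
Rt=np.array([[np.cos(a),np.sin(a),0],[np.sin(a),-np.cos(a),0],[0,0,-1]])
d=R0.T@(np.array([x,y,z])-s["position"]*1e3); t=R.from_matrix(R0.T@Rt).as_rotvec(degrees=True)
print("row",d.round(1),t.round(1),"rows>=",int(np.ceil(max(np.linalg.norm(d)/41.7,np.linalg.norm(t)/7.16))),"clock",s["clock"],"w",s["gripper_width"].round(4))
E
python3 go.py 638 -181 200 90
```

```text
Traceback (most recent call last):
  File "go.py", line 7, in <module>
    print("row",d.round(1),t.round(1),"rows>=",int(np.ceil(max(np.linalg.norm(d)/41.7,np.linalg.norm(t)/7.16))),"clock",s["clock"],"w",s["gripper_width"].round(4))
                                                                                                                                       ^^^^^^^^^^^^^^^^^^^^^^^^
AttributeError: 'float' object has no attribute 'round'
```

```bash
sed -i 's/s\["gripper_width"\].round(4)/round(s["gripper_width"],4)/' go.py
python3 go.py 638 -181 200 90
```

```text
row [ 561.4 -221.9  103.8] [ -0.   -0.  -73.7] rows>= 15 clock 0.3 w 0.0851
```

```bash
python3 -m creep '561 -222 104 0 0 -74;561 -222 104 0 0 -74;561 -222 104 0 0 -74;561 -222 104 0 0 -74;561 -222 104 0 0 -74;561 -222 104 0 0 -74;561 -222 104 0 0 -74;561 -222 104 0 0 -74;561 -222 104 0 0 -74;561 -222 104 0 0 -74;561 -222 104 0 0 -74;561 -222 104 0 0 -74;561 -222 104 0 0 -74;561 -222 104 0 0 -74;561 -222 104 0 0 -74;561 -222 104 0 0 -74;561 -222 104 0 0 -74;561 -222 104 0 0 -74;561 -222 104 0 0 -74;561 -222 104 0 0 -74' 1
python3 go.py 638 -181 76 90
python3 - <<'E'
from h import *
f=r.grab_frame("side"); a=f["image"][100:370,180:460,::-1]
cv2.imwrite("pics/s2.png",cv2.resize(a,None,fx=2,fy=2))
E
```

```text
clock: 1.97
position: [0.637, -0.1824, 0.2003]
tool_rot: [[-0.004, 1.0, 0.0], [1.0, 0.004, -0.0], [-0.0, 0.0, -1.0]]
wrist_force: [0.1, 0.6, 1.1]
gripper_width: 0.0853
grip_force: 0.0
row [  1.4   1.  124.3] [0.  0.  0.2] rows>= 3 clock 1.9667 w 0.0853
```

View pics/s2.png

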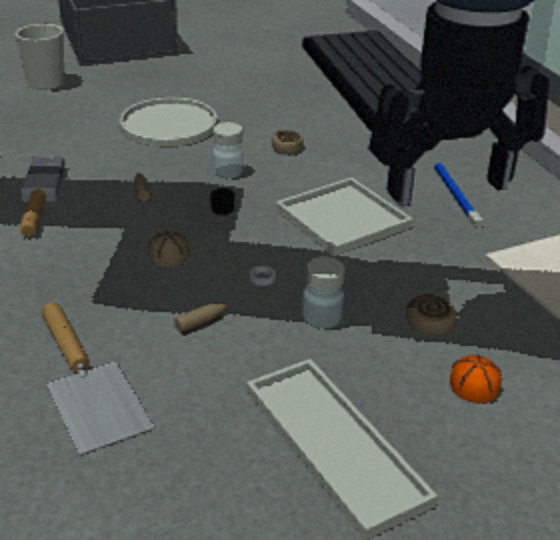

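The open gripper is above the big ammonite with its tips straddling it ((402,200) and (500,185) in the crop). Descending.

```bash
python3 -m creep '1 1 30 0 0 0;1 1 60 0 0 0;1 1 80 0 0 0;1 1 95 0 0 0;1 1 105 0 0 0;1 1 112 0 0 0;1 1 118 0 0 0;1 1 124 0 0 0;1 1 124 0 0 0;1 1 124 0 0 0'
python3 -m creep '0 0 0 0 0 0;0 0 0 0 0 0;0 0 0 0 0 0;0 0 0 0 0 0;0 0 0 0 0 0;0 0 0 0 0 0;0 0 0 0 0 0;0 0 0 0 0 0;0 0 0 0 0 0;0 0 0 0 0 0' -1
```

```text
clock: 2.85
position: [0.6389, -0.1803, 0.0763]
tool_rot: [[-0.006, 1.0, 0.001], [1.0, 0.006, -0.0], [-0.0, 0.001, -1.0]]
wrist_force: [0.3, 0.5, 0.3]
gripper_width: 0.0856
grip_force: 0.0
clock: 3.68
position: [0.6393, -0.1804, 0.0772]
tool_rot: [[-0.006, 1.0, 0.002], [1.0, 0.006, -0.001], [-0.001, 0.002, -1.0]]
wrist_force: [-1.1, 0.7, 5.7]
gripper_width: 0.0424
grip_force: 60.4
```

```bash
python3 -m creep '0 0 -5 0 0 0;0 0 -15 0 0 0;0 0 -40 0 0 0;0 0 -80 0 0 0;0 0 -120 0 0 0;0 0 -120 0 0 0;0 0 -120 0 0 0'
python3 - <<'E'
from h import *
f=r.grab_frame("side"); a=f["image"][80:320,300:480,::-1]
b=r.grab_frame("top")["image"][60:300,280:480,::-1]
cv2.imwrite("pics/s3.png",cv2.resize(np.hstack([a,b]),None,fx=2,fy=2))
E
python3 go.py 504 325 200 90
```

```text
clock: 4.27
position: [0.6405, -0.181, 0.2007]
tool_rot: [[-0.006, 1.0, 0.007], [1.0, 0.006, -0.003], [-0.004, 0.007, -1.0]]
wrist_force: [-0.1, -0.3, -1.5]
gripper_width: 0.0427
grip_force: 61.0
row [ 505.7 -131.4   -4. ] [-0.  -0.   0.3] rows>= 13 clock 4.3667 w 0.0425
```

View pics/s3.png

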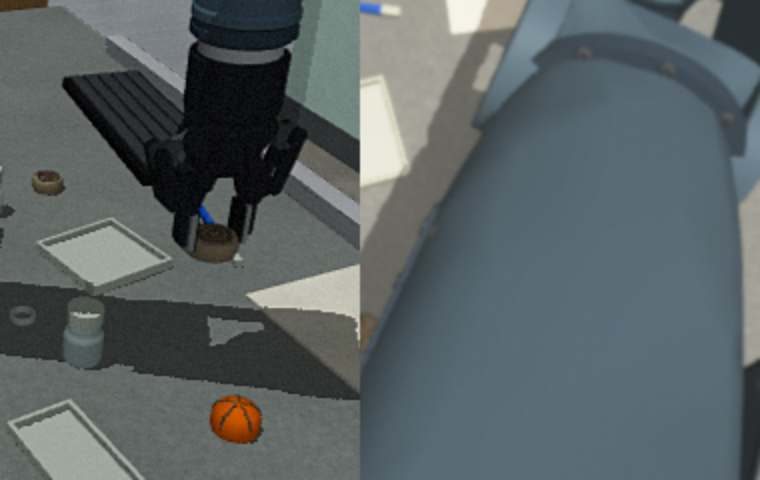

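The ammonite is held and level at side pixel about (407,200), but it seems to sit off the pads' centre towards the camera. I'll measure that offset.

```bash
cat >> cal.py <<'E'
def invs(u,z): return least_squares(lambda p:(proj(fs,np.r_[p,z],v[1],v[5:8])-u).ravel(),[.5,0]).x
E
python3 - <<'E'
from cal import *
print(invs([407,199.5],.141), proj(fs,[[.6405,-.181,.141],[.6405,-.181,.125],[.617,-.181,.13],[.664,-.181,.13],[.6405,-.204,.133]],v[1],v[5:8]).round(1))
im=r.grab_frame("side")["image"][170:230,370:440,::-1]
cv2.imwrite("pics/s4.png",cv2.resize(im,None,fx=8,fy=8,interpolation=cv2.INTER_CUBIC))
E
```

```text
[ 0.63829886 -0.18989465] [[405.5 196.8]
 [404.3 204.6]
 [392.6 204.3]
 [416.6 200.1]
 [411.7 207.4]]
```

View pics/s4.png

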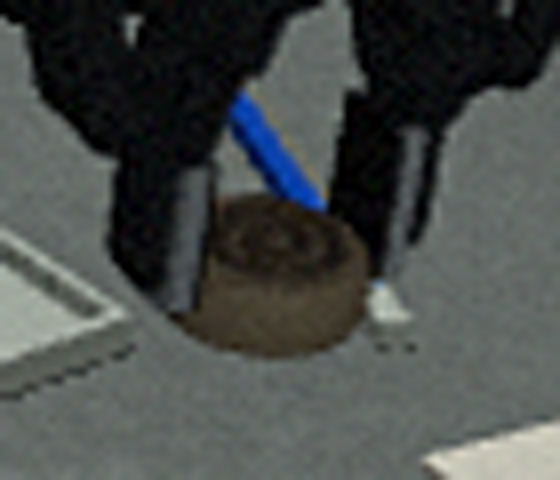

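```bash
python3 go.py 504 280 200 90; python3 -m creep '230 -68 -4 0 0 0;461 -136 -4 0 0 0;461 -136 -4 0 0 0;461 -136 -4 0 0 0;461 -136 -4 0 0 0;461 -136 -4 0 0 0;461 -136 -4 0 0 0;461 -136 -4 0 0 0;461 -136 -4 0 0 0;461 -136 -4 0 0 0;461 -136 -4 0 0 0;461 -136 -4 0 0 0;461 -136 -4 0 0 0;461 -136 -4 0 0 0;461 -136 -4 0 0 0;461 -136 -4 0 0 0;461 -136 -4 0 0 0'; python3 go.py 504 280 85 90
python3 - <<'E'
from h import *
f=r.grab_frame("side"); a=f["image"][60:200,200:340,::-1]
b=r.grab_frame("top")["image"][110:250,80:220,::-1]
cv2.imwrite("pics/s5.png",cv2.resize(np.hstack([a,b]),None,fx=2.8,fy=2.8,interpolation=cv2.INTER_CUBIC))
E
```

```text
row [ 460.4 -131.    -5. ] [-0.2 -0.1  0.3] rows>= 12 clock 4.5167 w 0.0426
clock: 5.93
position: [0.5005, 0.2788, 0.1995]
tool_rot: [[-0.004, 1.0, -0.001], [1.0, 0.004, -0.0], [-0.0, -0.001, -1.0]]
wrist_force: [-0.2, 0.2, -0.3]
gripper_width: 0.0423
grip_force: 61.1
row [  1.3   3.5 114.5] [-0.   0.   0.2] rows>= 3 clock 5.9333 w 0.0423
```

View pics/s5.png

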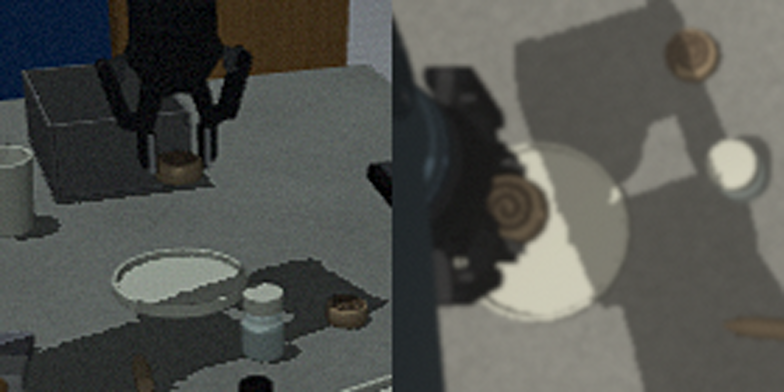

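The ammonite is held at top-view pixel about (124,184). Computing where it sits relative to the tool.

Run:
```python
from cal import *
print(inv([124.3,183.9],.141), proj(ft,[[.5005,.2788,.141]],v[0],v[2:5]), invs([200+180/2.8,60+158/2.8],.141))
```

```text
[0.50234673 0.26979777] [[119.09420093 185.04740098]] [0.50215255 0.27614667]
```

```bash
python3 -m creep '0 2 30 0 0 0;0 2 60 0 0 0;0 2 80 0 0 0;0 2 95 0 0 0;0 2 105 0 0 0;0 2 110 0 0 0;0 2 114 0 0 0;0 2 116 0 0 0;0 2 117 0 0 0;0 2 118 0 0 0;0 2 118 0 0 0;0 2 118 0 0 0'
```

```text
clock: 7.13
position: [0.5024, 0.2802, 0.0825]
tool_rot: [[-0.006, 1.0, 0.001], [1.0, 0.006, 0.0], [0.0, 0.001, -1.0]]
wrist_force: [-0.2, -0.2, -0.7]
gripper_width: 0.0425
grip_force: 61.1
```

```bash
python3 -m creep '0 0 0.5 0 0 0;0 0 1 0 0 0;0 0 1 0 0 0'
python3 -m creep '0 0 0 0 0 0;0 0 0 0 0 0;0 0 0 0 0 0;0 0 0 0 0 0;0 0 0 0 0 0;0 0 0 0 0 0' 0.25
python3 -m creep '0 0 -5 0 0 0;0 0 -15 0 0 0;0 0 -40 0 0 0;0 0 -80 0 0 0;0 0 -118 0 0 0;0 0 -118 0 0 0;0 0 -118 0 0 0' -; python3 go.py 633 186 200 90
```

```text
clock: 7.38
position: [0.5023, 0.2802, 0.0813]
tool_rot: [[-0.006, 1.0, 0.001], [1.0, 0.006, 0.0], [0.0, 0.001, -1.0]]
wrist_force: [-0.6, -0.1, 1.8]
gripper_width: 0.0429
grip_force: 61.3
clock: 7.88
position: [0.502, 0.2801, 0.0809]
tool_rot: [[-0.006, 1.0, -0.0], [1.0, 0.006, -0.0], [-0.0, -0.0, -1.0]]
wrist_force: [-0.2, -0.4, 0.3]
gripper_width: 0.0535
grip_force: 0.0
clock: 8.47
position: [0.504, 0.2808, 0.2032]
tool_rot: [[-0.006, 1.0, 0.007], [1.0, 0.006, 0.002], [0.002, 0.007, -1.0]]
wrist_force: [-0.2, -0.0, -1.6]
gripper_width: 0.0531
grip_force: 0.0
row [-95.5 128.4   3.9] [ 0.4 -0.1  0.3] rows>= 4 clock 8.4667 w 0.0531
```

```bash
python3 -m creep '-95 128 4 0 0 0;-95 128 4 0 0 0;-95 128 4 0 0 0;-95 128 4 0 0 0;-95 128 4 0 0 0;-95 128 4 0 0 0;-95 128 4 0 0 0;-95 128 4 0 0 0' 1
python3 go.py 633 186 78 90
python3 -m creep '0 0 30 0 0 0;0 0 60 0 0 0;0 0 80 0 0 0;0 0 95 0 0 0;0 0 105 0 0 0;0 0 112 0 0 0;0 0 118 0 0 0;0 0 122 0 0 0;0 0 122 0 0 0;0 0 122 0 0 0'
python3 - <<'E'
from cal import *
p=r.state()["position"]; print(p)
f=r.grab_frame("side"); a=f["image"][120:190,270:390,::-1].copy()
b=r.grab_frame("top")["image"][85:225,85:325,::-1]
b=cv2.resize(b,(480,280),interpolation=cv2.INTER_CUBIC); a=cv2.resize(a,(480,280),interpolation=cv2.INTER_CUBIC)
cv2.imwrite("pics/s6.png",np.vstack([a,b]))
E
```

```text
clock: 9.13
position: [0.6291, 0.1867, 0.1941]
tool_rot: [[-0.007, 1.0, -0.002], [1.0, 0.007, 0.0], [0.0, -0.002, -1.0]]
wrist_force: [-0.2, 0.5, 0.2]
gripper_width: 0.0854
grip_force: 0.0
row [ -0.7   4.1 116.1] [-0.1 -0.   0.4] rows>= 3 clock 9.1333 w 0.0854
clock: 9.97
position: [0.631, 0.1859, 0.0736]
tool_rot: [[-0.006, 1.0, 0.001], [1.0, 0.006, 0.0], [0.0, 0.001, -1.0]]
wrist_force: [0.8, -0.8, -0.3]
gripper_width: 0.0852
grip_force: 0.0
[0.63120054 0.18580595 0.07384425]
```

View pics/s6.png

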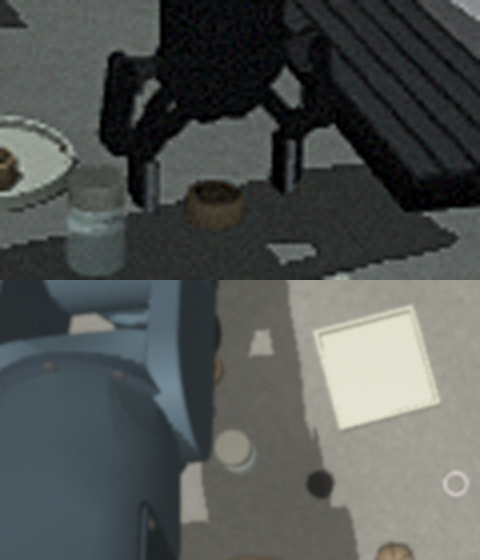

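Run:
```python
from cal import *
c=lambda a:[270+a[0]/4,120+a[1]/4]
print("disc top",invs(c((216,192)),.017),"tips L/R", invs(c((150,205)),.0138),invs(c((290,190)),.0138))
print((np.array(proj(fs,[[.633,.186,.017],[.631-.05,.186-.011,.0138],[.631+.05,.186-.011,.0138]],v[1],v[5:8]))-[270,120])*4)
```

```text
disc top [0.63490611 0.19092949] tips L/R [0.5906233  0.19222599] [0.68397335 0.18522616]
[[215.92449394 195.74169986]
 [144.33081125 219.1377059 ]
 [291.87258498 197.51293093]]
```

```bash
python3 -m creep '0 2 -2 0 0 0;0 2 -2 0 0 0;0 2 -2 0 0 0' 
python3 -m creep '0 0 0 0 0 0;0 0 0 0 0 0;0 0 0 0 0 0;0 0 0 0 0 0;0 0 0 0 0 0;0 0 0 0 0 0;0 0 0 0 0 0;0 0 0 0 0 0;0 0 0 0 0 0;0 0 0 0 0 0' -1
python3 - <<'E'
from h import *
f=r.grab_frame("side"); a=f["image"][120:190,270:390,::-1].copy()
cv2.imwrite("pics/s7.png",cv2.resize(a,None,fx=5,fy=5,interpolation=cv2.INTER_CUBIC))
E
```

```text
clock: 10.52
position: [0.6329, 0.1858, 0.0753]
tool_rot: [[-0.006, 1.0, 0.001], [1.0, 0.006, 0.0], [0.0, 0.001, -1.0]]
wrist_force: [0.2, 0.6, 0.2]
gripper_width: 0.0857
grip_force: 0.0
clock: 11.35
position: [0.6329, 0.1859, 0.0754]
tool_rot: [[-0.006, 1.0, 0.001], [1.0, 0.006, 0.0], [0.0, 0.001, -1.0]]
wrist_force: [-0.5, 0.1, 5.2]
gripper_width: 0.0368
grip_force: 60.5
```

View pics/s7.png

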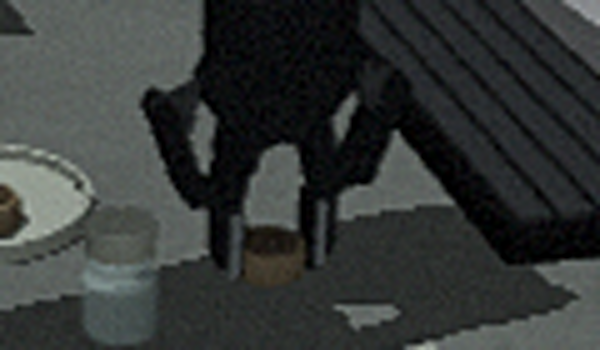

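Ammonite_b is held (at crop (273,255), between the pads). Lifting it and carrying it to the dish.

```bash
python3 -m creep '0 0 -5 0 0 0;0 0 -15 0 0 0;0 0 -40 0 0 0;0 0 -80 0 0 0;0 0 -122 0 0 0;0 0 -122 0 0 0;0 0 -122 0 0 0;140 -129 -122 0 0 0;140 -129 -122 0 0 0;140 -129 -122 0 0 0;140 -129 -122 0 0 0;140 -129 -122 0 0 0;140 -129 -122 0 0 0;140 -129 -122 0 0 0;140 -129 -122 0 0 0;140 -129 -122 0 0 0;140 -129 -122 0 0 0;140 -129 -122 0 0 0;140 -129 -122 0 0 0'; python3 go.py 504 328 80 90
python3 - <<'E'
from h import *
a=r.grab_frame("side")["image"][60:200,200:340,::-1]
b=r.grab_frame("top")["image"][110:250,80:220,::-1]
cv2.imwrite("pics/s8.png",cv2.resize(np.hstack([a,b]),None,fx=2.8,fy=2.8,interpolation=cv2.INTER_CUBIC))
E
```

```text
clock: 12.98
position: [0.5034, 0.3244, 0.1968]
tool_rot: [[-0.004, 1.0, -0.0], [1.0, 0.004, -0.0], [-0.0, -0.0, -1.0]]
wrist_force: [0.3, 0.5, 0.4]
gripper_width: 0.0369
grip_force: 60.3
row [  3.6   0.6 116.8] [-0.   0.   0.2] rows>= 3 clock 12.9833 w 0.0369
```

View pics/s8.png

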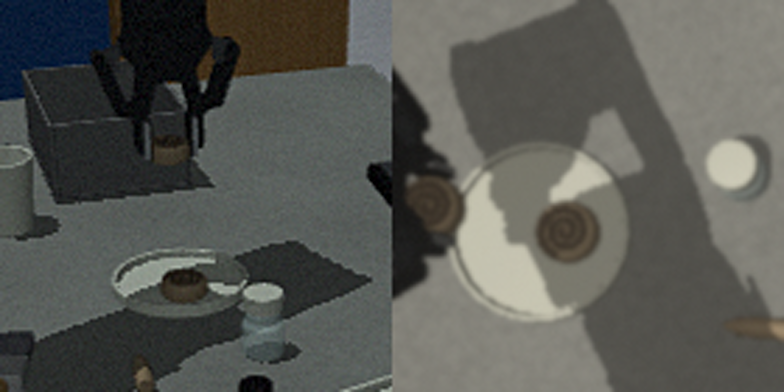

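Ammonite_a lies flat in the dish just right of centre at (568,231) in the crop, and ammonite_b is held at (432,205). I'll place it on the left side.

```bash
python3 -m creep '6 1 30 0 0 0;6 1 60 0 0 0;6 1 80 0 0 0;6 1 95 0 0 0;6 1 105 0 0 0;6 1 110 0 0 0;6 1 113 0 0 0;6 1 115 0 0 0;6 1 116 0 0 0;6 1 117 0 0 0;6 1 117 0 0 0;6 1 117 0 0 0;6 1 117 0 0 0'
```

```text
clock: 14.17
position: [0.504, 0.3312, 0.0804]
tool_rot: [[-0.006, 1.0, 0.001], [1.0, 0.006, 0.0], [0.0, 0.001, -1.0]]
wrist_force: [0.3, 0.3, -0.8]
gripper_width: 0.0369
grip_force: 60.3
```

```bash
python3 -m creep '0 0 0.5 0 0 0;0 0 1 0 0 0;0 0 1 0 0 0'
python3 -m creep '0 0 0 0 0 0;0 0 0 0 0 0;0 0 0 0 0 0;0 0 0 0 0 0;0 0 0 0 0 0;0 0 0 0 0 0' 0
python3 -m creep '0 0 -5 0 0 0;0 0 -15 0 0 0;0 0 -40 0 0 0;0 0 -80 0 0 0;0 0 -118 0 0 0;0 0 -118 0 0 0;0 0 -118 0 0 0' -; python3 go.py 430 129 200 84
```

```text
clock: 14.42
position: [0.5039, 0.3312, 0.0794]
tool_rot: [[-0.006, 1.0, 0.0], [1.0, 0.006, 0.0], [0.0, 0.0, -1.0]]
wrist_force: [-1.8, -1.3, 4.6]
gripper_width: 0.0369
grip_force: 60.7
clock: 14.92
position: [0.5037, 0.3311, 0.0788]
tool_rot: [[-0.006, 1.0, -0.0], [1.0, 0.006, -0.0], [-0.0, -0.0, -1.0]]
wrist_force: [0.3, -0.4, 0.3]
gripper_width: 0.0427
grip_force: 0.0
clock: 15.5
position: [0.5057, 0.332, 0.2014]
tool_rot: [[-0.006, 1.0, 0.007], [1.0, 0.006, 0.003], [0.003, 0.007, -1.0]]
wrist_force: [0.1, -0.1, -0.4]
gripper_width: 0.043
grip_force: 0.0
row [-202.5  -76.9    0.3] [ 0.4 -0.2  6.3] rows>= 6 clock 15.5 w 0.043
```

```bash
python3 -m creep '-202 -77 0 0 0 6;-202 -77 0 0 0 6;-202 -77 0 0 0 6;-202 -77 0 0 0 6;-202 -77 0 0 0 6;-202 -77 0 0 0 6;-202 -77 0 0 0 6;-202 -77 0 0 0 6;-202 -77 0 0 0 6;-202 -77 0 0 0 6' 0.3
python3 go.py 430 129 76 84.4
```

```text
clock: 16.33
position: [0.4283, 0.1297, 0.1969]
tool_rot: [[0.098, 0.995, 0.0], [0.995, -0.098, 0.0], [0.0, 0.0, -1.0]]
wrist_force: [-0.2, 0.4, 0.6]
gripper_width: 0.0554
grip_force: 0.0
row [ -0.6   1.8 120.9] [ 0. -0. -0.] rows>= 3 clock 16.3333 w 0.0554
```

```bash
python3 -m creep '0 2 30 0 0 0;0 2 60 0 0 0;0 2 80 0 0 0;0 2 95 0 0 0;0 2 105 0 0 0;0 2 112 0 0 0;0 2 117 0 0 0;0 2 120 0 0 0;0 2 120 0 0 0;0 2 120 0 0 0'
python3 -m creep '0 0 0 0 0 0;0 0 0 0 0 0;0 0 0 0 0 0;0 0 0 0 0 0;0 0 0 0 0 0;0 0 0 0 0 0;0 0 0 0 0 0;0 0 0 0 0 0;0 0 0 0 0 0;0 0 0 0 0 0' -1
python3 -m creep '0 0 -5 0 0 0;0 0 -15 0 0 0;0 0 -40 0 0 0;0 0 -80 0 0 0;0 0 -122 0 0 0;0 0 -122 0 0 0;0 0 -122 0 0 0'
python3 go.py 487 -262 200 -78.6; python3 go.py 487 -262 200 101.4
python3 - <<'E'
from h import *
a=r.grab_frame("side")["image"][80:240,160:320,::-1]
b=r.grab_frame("top")["image"][120:280,90:250,::-1]
cv2.imwrite("pics/s9.png",cv2.resize(np.hstack([a,b]),None,fx=2.5,fy=2.5,interpolation=cv2.INTER_CUBIC))
E
```

```text
clock: 17.17
position: [0.4304, 0.1286, 0.0774]
tool_rot: [[0.099, 0.995, 0.001], [0.995, -0.099, 0.0], [0.0, 0.001, -1.0]]
wrist_force: [-0.7, -0.3, -0.1]
gripper_width: 0.0556
grip_force: 0.0
clock: 18.0
position: [0.4303, 0.1284, 0.0776]
tool_rot: [[0.099, 0.995, 0.001], [0.995, -0.099, -0.0], [0.0, 0.001, -1.0]]
wrist_force: [-2.3, -0.6, 5.1]
gripper_width: 0.0133
grip_force: 58.7
clock: 18.58
position: [0.4318, 0.1286, 0.2025]
tool_rot: [[0.099, 0.995, 0.008], [0.995, -0.099, 0.0], [0.001, 0.008, -1.0]]
wrist_force: [-0.4, 0.2, -1.0]
gripper_width: 0.0136
grip_force: 58.8
row [-383.2   93.5    2.8] [  0.   -0.6 162.9] rows>= 23 clock 18.5833 w 0.0136
row [-383.2   93.5    2.8] [  0.4   0.  -17.1] rows>= 10 clock 18.5833 w 0.0136
```

View pics/s9.png

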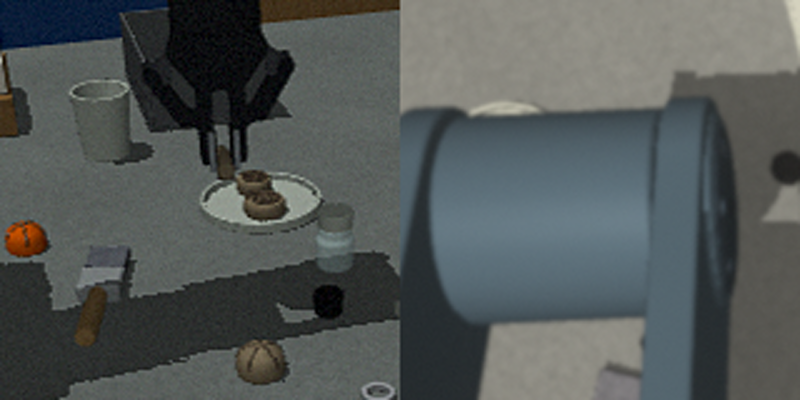

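The belemnite is held, lifted and level at crop (226,162), and both ammonites lie side by side in the dish. Carrying it to the long tray.

```bash
python3 go.py 485 -271 200 101.4; python3 -m creep '-120 30 2 0 0 -3;-392 94 2 0 0 -17;-392 94 2 0 0 -17;-392 94 2 0 0 -17;-392 94 2 0 0 -17;-392 94 2 0 0 -17;-392 94 2 0 0 -17;-392 94 2 0 0 -17;-392 94 2 0 0 -17;-392 94 2 0 0 -17;-392 94 2 0 0 -17;-392 94 2 0 0 -17;-392 94 2 0 0 -17;-392 94 2 0 0 -17;-392 94 2 0 0 -17;-392 94 2 0 0 -17';python3 go.py 485 -271 83 101.4
```

```text
row [-392.    94.8   -1.2] [ -0.   -0.  -17.1] rows>= 10 clock 18.6833 w 0.0136
clock: 20.02
position: [0.4846, -0.2695, 0.1967]
tool_rot: [[-0.198, 0.98, -0.0], [0.98, 0.198, 0.0], [0.001, -0.0, -1.0]]
wrist_force: [1.2, 0.1, -0.4]
gripper_width: 0.0134
grip_force: 58.8
row [-1.600e+00  1.000e-01  1.137e+02] [-0. -0.  0.] rows>= 3 clock 20.0167 w 0.0134
```

```bash
python3 -m creep '-1 0 30 0 0 0;-1 0 60 0 0 0;-1 0 80 0 0 0;-1 0 95 0 0 0;-1 0 105 0 0 0;-1 0 109 0 0 0;-1 0 111 0 0 0;-1 0 112 0 0 0;-1 0 113 0 0 0;-1 0 114 0 0 0;-1 0 114 0 0 0;-1 0 114 0 0 0'
python3 -m creep '0 0 0.5 0 0 0;0 0 1 0 0 0;0 0 1 0 0 0'
```

```text
clock: 21.02
position: [0.485, -0.2721, 0.0834]
tool_rot: [[-0.196, 0.981, 0.001], [0.981, 0.196, -0.001], [-0.001, 0.001, -1.0]]
wrist_force: [0.2, 0.4, 0.7]
gripper_width: 0.0132
grip_force: 58.8
clock: 21.27
position: [0.4848, -0.2719, 0.0819]
tool_rot: [[-0.196, 0.981, 0.0], [0.981, 0.196, 0.0], [0.0, 0.0, -1.0]]
wrist_force: [-1.7, 0.2, 0.1]
gripper_width: 0.0134
grip_force: 58.8
```

```bash
python3 -m creep '0 0 0.5 0 0 0;0 0 0.5 0 0 0'
python3 -m creep '0 0 0 0 0 0;0 0 0 0 0 0;0 0 0 0 0 0;0 0 0 0 0 0;0 0 0 0 0 0;0 0 0 0 0 0' -0.56
python3 -m creep '0 0 -3 0 0 0;0 0 -8 0 0 0;0 0 -15 0 0 0;0 0 -40 0 0 0;0 0 -80 0 0 0;0 0 -116 0 0 0;0 0 -116 0 0 0;0 0 -116 0 0 0' -; python3 go.py 425 -124 200 17.5
```

```text
clock: 21.43
position: [0.4848, -0.2719, 0.0816]
tool_rot: [[-0.196, 0.981, -0.0], [0.981, 0.196, -0.0], [-0.0, -0.0, -1.0]]
wrist_force: [-1.3, 0.7, 2.7]
gripper_width: 0.0134
grip_force: 59.2
clock: 21.93
position: [0.4847, -0.2719, 0.0813]
tool_rot: [[-0.196, 0.981, -0.0], [0.981, 0.196, 0.0], [0.0, -0.0, -1.0]]
wrist_force: [0.0, 0.5, 0.7]
gripper_width: 0.0186
grip_force: 0.0
clock: 22.6
position: [0.4862, -0.2731, 0.2011]
tool_rot: [[-0.196, 0.981, 0.005], [0.981, 0.196, -0.005], [-0.006, 0.004, -1.0]]
wrist_force: [-0.2, -0.1, -1.3]
gripper_width: 0.0189
grip_force: 0.0
row [ 1.582e+02 -3.080e+01  1.000e-01] [ 0.4  0.1 83.8] rows>= 12 clock 22.6 w 0.0189
```

```bash
python3 -m creep '158 -31 0 0 0 84;158 -31 0 0 0 84;158 -31 0 0 0 84;158 -31 0 0 0 84;158 -31 0 0 0 84;158 -31 0 0 0 84;158 -31 0 0 0 84;158 -31 0 0 0 84;158 -31 0 0 0 84;158 -31 0 0 0 84;158 -31 0 0 0 84;158 -31 0 0 0 84;158 -31 0 0 0 84;158 -31 0 0 0 84;158 -31 0 0 0 84' 0.3
python3 go.py 425 -124 77 17.5
```

```text
clock: 23.85
position: [0.423, -0.1228, 0.1968]
tool_rot: [[0.954, 0.3, -0.001], [0.3, -0.954, 0.001], [-0.001, -0.001, -1.0]]
wrist_force: [0.2, -1.0, 1.2]
gripper_width: 0.0553
grip_force: 0.0
row [  1.6   1.8 119.8] [-0.1  0.  -0. ] rows>= 3 clock 23.85 w 0.0553
```

```bash
python3 -m creep '1 2 30 0 0 0;1 2 60 0 0 0;1 2 80 0 0 0;1 2 95 0 0 0;1 2 105 0 0 0;1 2 112 0 0 0;1 2 117 0 0 0;1 2 120 0 0 0;1 2 120 0 0 0;1 2 120 0 0 0'
python3 -m creep '0 0 0 0 0 0;0 0 0 0 0 0;0 0 0 0 0 0;0 0 0 0 0 0;0 0 0 0 0 0;0 0 0 0 0 0;0 0 0 0 0 0;0 0 0 0 0 0;0 0 0 0 0 0;0 0 0 0 0 0' -1
python3 -m creep '0 0 -5 0 0 0;0 0 -15 0 0 0;0 0 -40 0 0 0;0 0 -80 0 0 0;0 0 -120 0 0 0;0 0 -120 0 0 0;0 0 -120 0 0 0'
python3 go.py 501 -349 200 101.4
```

```text
clock: 24.68
position: [0.4253, -0.1249, 0.0779]
tool_rot: [[0.955, 0.298, 0.001], [0.298, -0.955, -0.001], [0.001, 0.001, -1.0]]
wrist_force: [0.4, 0.1, 0.5]
gripper_width: 0.0556
grip_force: 0.0
clock: 25.52
position: [0.4252, -0.1248, 0.078]
tool_rot: [[0.955, 0.298, 0.001], [0.298, -0.955, -0.0], [0.0, 0.001, -1.0]]
wrist_force: [-1.6, 1.2, 5.2]
gripper_width: 0.0132
grip_force: 58.7
clock: 26.1
position: [0.4266, -0.1256, 0.2009]
tool_rot: [[0.955, 0.298, 0.006], [0.298, -0.955, -0.004], [0.005, 0.006, -1.0]]
wrist_force: [-0.2, -0.3, -0.8]
gripper_width: 0.0136
grip_force: 58.9
row [  4.5 235.5   2.2] [  0.5   0.  -84.1] rows>= 12 clock 26.1 w 0.0136
```

```bash
python3 -m creep '4 236 0 0 0 -84;4 236 0 0 0 -84;4 236 0 0 0 -84;4 236 0 0 0 -84;4 236 0 0 0 -84;4 236 0 0 0 -84;4 236 0 0 0 -84;4 236 0 0 0 -84;4 236 0 0 0 -84;4 236 0 0 0 -84;4 236 0 0 0 -84;4 236 0 0 0 -84;4 236 0 0 0 -84;4 236 0 0 0 -84;4 236 0 0 0 -84'
python3 go.py 501 -349 83 101.4
python3 - <<'E'
from h import *
a=r.grab_frame("side")["image"][170:370,260:420,::-1]
b=r.grab_frame("top")["image"][90:290,290:490,::-1]
cv2.imwrite("pics/s10.png",cv2.resize(np.hstack([a,b]),None,fx=2.2,fy=2.2,interpolation=cv2.INTER_CUBIC))
E
```

```text
clock: 27.35
position: [0.4986, -0.3484, 0.1966]
tool_rot: [[-0.194, 0.981, -0.001], [0.981, 0.194, 0.001], [0.001, -0.001, -1.0]]
wrist_force: [-1.0, -0.5, -0.5]
gripper_width: 0.0135
grip_force: 58.9
row [ -1.2   2.3 113.6] [-0.1 -0.1 -0.2] rows>= 3 clock 27.35 w 0.0135
```

View pics/s10.png

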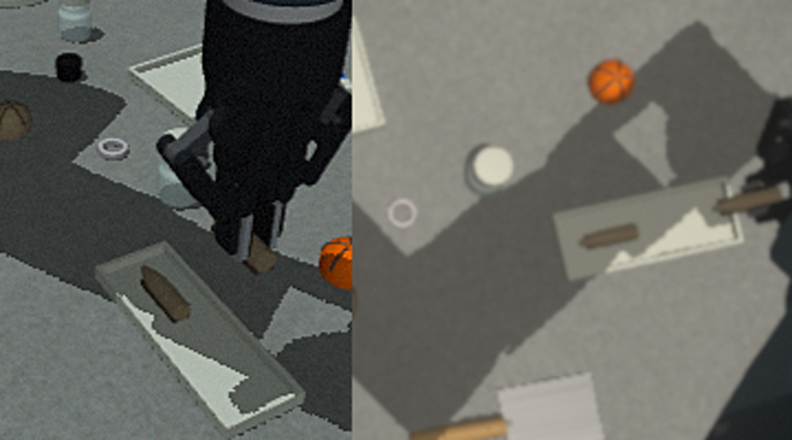

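The first belemnite lies flat in the tray (tip (578,243), blunt end (637,232)). The second is held at about (752,199), well aligned with a clear gap to the first. Lowering it.

```bash
python3 -m creep '-1 2 30 0 0 0;-1 2 60 0 0 0;-1 2 80 0 0 0;-1 2 95 0 0 0;-1 2 105 0 0 0;-1 2 109 0 0 0;-1 2 111 0 0 0;-1 2 112 0 0 0;-1 2 113 0 0 0;-1 2 114 0 0 0;-1 2 114 0 0 0;-1 2 114 0 0 0'
python3 -m creep '0 0 0.5 0 0 0;0 0 1 0 0 0;0 0 1.5 0 0 0;0 0 1.5 0 0 0'
```

```text
clock: 28.45
position: [0.5014, -0.3496, 0.084]
tool_rot: [[-0.196, 0.981, 0.001], [0.981, 0.196, -0.001], [-0.001, 0.001, -1.0]]
wrist_force: [0.5, 0.3, -0.7]
gripper_width: 0.0137
grip_force: 58.9
clock: 28.78
position: [0.5012, -0.3494, 0.0821]
tool_rot: [[-0.196, 0.981, 0.0], [0.981, 0.196, -0.0], [-0.0, 0.0, -1.0]]
wrist_force: [-0.4, 0.2, 1.8]
gripper_width: 0.0133
grip_force: 59.2
```

```bash
python3 -m creep '0 0 0.3 0 0 0;0 0 0.3 0 0 0'
python3 -m creep '0 0 0 0 0 0;0 0 0 0 0 0;0 0 0 0 0 0;0 0 0 0 0 0;0 0 0 0 0 0;0 0 0 0 0 0' -0.56
python3 -m creep '0 0 -3 0 0 0;0 0 -8 0 0 0;0 0 -15 0 0 0;0 0 -40 0 0 0;0 0 -80 0 0 0;0 0 -116 0 0 0;0 0 -116 0 0 0;0 0 -116 0 0 0' -; python3 go.py 429 -8 200 90
```

```text
clock: 28.95
position: [0.5012, -0.3494, 0.0821]
tool_rot: [[-0.196, 0.981, 0.0], [0.981, 0.196, -0.0], [-0.0, 0.0, -1.0]]
wrist_force: [-1.5, 1.3, 4.3]
gripper_width: 0.0134
grip_force: 59.5
clock: 29.45
position: [0.5011, -0.3493, 0.0815]
tool_rot: [[-0.196, 0.981, -0.0], [0.981, 0.196, 0.0], [0.0, -0.0, -1.0]]
wrist_force: [0.2, -1.0, -0.3]
gripper_width: 0.0187
grip_force: 0.0
clock: 30.12
position: [0.5026, -0.3508, 0.2018]
tool_rot: [[-0.196, 0.981, 0.005], [0.981, 0.196, -0.005], [-0.006, 0.004, -1.0]]
wrist_force: [-0.1, 0.0, -0.7]
gripper_width: 0.0187
grip_force: 0.0
row [350.5  -4.9  -0.4] [ 0.3  0.3 11.3] rows>= 9 clock 30.1167 w 0.0187
```

```bash
python3 - <<'E'
from cal import *
print(proj(fs,[[.4287,-.0076,.026],[.4287,-.0076,0]],v[1],v[5:8])*2.5-[400,325], proj(ft,[[.4287,-.0076,.026]],v[0],v[2:5])*2-170)
E
python3 -m creep '350 -5 0 0 0 11;350 -5 0 0 0 11;350 -5 0 0 0 11;350 -5 0 0 0 11;350 -5 0 0 0 11;350 -5 0 0 0 11;350 -5 0 0 0 11;350 -5 0 0 0 11;350 -5 0 0 0 11;350 -5 0 0 0 11;350 -5 0 0 0 11;350 -5 0 0 0 11;350 -5 0 0 0 11' 1
python3 go.py 429 -8 77 90
```

```text
[[262.06580761 222.36646243]
 [263.1157181  247.94480515]] [[396.2540442  282.30152233]]
clock: 31.3
position: [0.4278, -0.0082, 0.1973]
tool_rot: [[-0.004, 1.0, -0.001], [1.0, 0.004, -0.0], [-0.0, -0.001, -1.0]]
wrist_force: [0.9, 0.0, -1.0]
gripper_width: 0.0856
grip_force: 0.0
row [  0.2   1.3 120.3] [-0.   0.   0.2] rows>= 3 clock 31.3 w 0.0856
```

```bash
python3 -m creep '0 1 30 0 0 0;0 1 60 0 0 0;0 1 80 0 0 0;0 1 95 0 0 0;0 1 105 0 0 0;0 1 112 0 0 0;0 1 117 0 0 0;0 1 122 0 0 0;0 1 122 0 0 0;0 1 122 0 0 0'
python3 -m creep '0 0 0 0 0 0;0 0 0 0 0 0;0 0 0 0 0 0;0 0 0 0 0 0;0 0 0 0 0 0;0 0 0 0 0 0;0 0 0 0 0 0;0 0 0 0 0 0;0 0 0 0 0 0;0 0 0 0 0 0' -1
python3 -m creep '0 0 -5 0 0 0;0 0 -15 0 0 0;0 0 -40 0 0 0;0 0 -80 0 0 0;0 0 -120 0 0 0;0 0 -120 0 0 0;0 0 -120 0 0 0'
python3 go.py 633 10 200 90
```

```text
clock: 32.13
position: [0.4289, -0.0073, 0.0759]
tool_rot: [[-0.005, 1.0, 0.001], [1.0, 0.005, -0.0], [-0.0, 0.001, -1.0]]
wrist_force: [0.4, 0.3, -0.7]
gripper_width: 0.0854
grip_force: 0.0
clock: 32.97
position: [0.4289, -0.0072, 0.0764]
tool_rot: [[-0.006, 1.0, 0.001], [1.0, 0.006, -0.0], [-0.0, 0.001, -1.0]]
wrist_force: [-2.5, 1.4, 8.6]
gripper_width: 0.0391
grip_force: 59.3
clock: 33.55
position: [0.4303, -0.0076, 0.1988]
tool_rot: [[-0.006, 1.0, 0.007], [1.0, 0.006, -0.002], [-0.002, 0.007, -1.0]]
wrist_force: [1.1, 0.9, -0.9]
gripper_width: 0.0391
grip_force: 60.6
row [1.640e+01 2.028e+02 2.000e-01] [0.4 0.1 0.3] rows>= 5 clock 33.55 w 0.0391
```

```bash
python3 -m creep '16 203 0 0 0 0;16 203 0 0 0 0;16 203 0 0 0 0;16 203 0 0 0 0;16 203 0 0 0 0;16 203 0 0 0 0;16 203 0 0 0 0;16 203 0 0 0 0;16 203 0 0 0 0;16 203 0 0 0 0'
python3 go.py 633 10 82 90
```

```text
clock: 34.38
position: [0.6302, 0.01, 0.1955]
tool_rot: [[-0.005, 1.0, -0.001], [1.0, 0.005, 0.0], [0.0, -0.001, -1.0]]
wrist_force: [0.1, -0.2, -1.4]
gripper_width: 0.0391
grip_force: 60.7
row [ -0.    2.9 113.5] [-0.1 -0.   0.3] rows>= 3 clock 34.3833 w 0.0391
```

```bash
python3 -m creep '0 2 30 0 0 0;0 2 60 0 0 0;0 2 80 0 0 0;0 2 95 0 0 0;0 2 105 0 0 0;0 2 109 0 0 0;0 2 111 0 0 0;0 2 112 0 0 0;0 2 113 0 0 0;0 2 114 0 0 0;0 2 114 0 0 0;0 2 114 0 0 0'
python3 -m creep '0 0 0.5 0 0 0;0 0 1 0 0 0;0 0 1.5 0 0 0;0 0 1.5 0 0 0'
```

```text
clock: 35.38
position: [0.6338, 0.01, 0.0821]
tool_rot: [[-0.006, 1.0, 0.001], [1.0, 0.006, -0.0], [-0.0, 0.001, -1.0]]
wrist_force: [-0.4, -0.7, -0.1]
gripper_width: 0.0391
grip_force: 60.7
clock: 35.72
position: [0.6336, 0.01, 0.0805]
tool_rot: [[-0.006, 1.0, 0.0], [1.0, 0.006, -0.0], [-0.0, 0.0, -1.0]]
wrist_force: [-2.6, 0.7, 2.7]
gripper_width: 0.0388
grip_force: 61.1
```

Contact. Releasing, lifting, then moving well back so both views are clear.

```bash
python3 -m creep '0 0 0 0 0 0;0 0 0 0 0 0;0 0 0 0 0 0;0 0 0 0 0 0;0 0 0 0 0 0;0 0 0 0 0 0' 0.15
python3 -m creep '0 0 -3 0 0 0;0 0 -8 0 0 0;0 0 -15 0 0 0;0 0 -40 0 0 0;0 0 -80 0 0 0;0 0 -120 0 0 0;0 0 -160 0 0 0;0 0 -160 0 0 0;0 0 -160 0 0 0' -
python3 -m creep '0 -273 -160 0 0 0;0 -273 -160 0 0 0;0 -273 -160 0 0 0;0 -273 -160 0 0 0;0 -273 -160 0 0 0;0 -273 -160 0 0 0;0 -273 -160 0 0 0;0 -273 -160 0 0 0;0 -273 -160 0 0 0;0 -273 -160 0 0 0;0 -273 -160 0 0 0;0 -273 -160 0 0 0'
python3 - <<'E'
from h import *
a=r.grab_frame("side")["image"][120:370,200:460,::-1]
b=r.grab_frame("top")["image"][60:310,80:480,::-1]
c=np.hstack([cv2.convertScaleAbs(a,alpha=1.3),b])
cv2.imwrite("pics/s11.png",cv2.resize(c,(800,303),interpolation=cv2.INTER_CUBIC))
E
```

```text
clock: 36.22
position: [0.6335, 0.01, 0.08]
tool_rot: [[-0.006, 1.0, -0.0], [1.0, 0.006, 0.0], [0.0, -0.0, -1.0]]
wrist_force: [-0.4, -1.1, -1.1]
gripper_width: 0.049
grip_force: 0.0
clock: 36.97
position: [0.6354, 0.0097, 0.245]
tool_rot: [[-0.006, 1.0, 0.008], [1.0, 0.006, -0.001], [-0.001, 0.008, -1.0]]
wrist_force: [-0.4, 0.5, -0.5]
gripper_width: 0.0494
grip_force: 0.0
clock: 37.97
position: [0.3608, 0.0085, 0.3987]
tool_rot: [[-0.006, 1.0, -0.003], [1.0, 0.006, 0.001], [0.001, -0.003, -1.0]]
wrist_force: [-0.8, -0.1, 0.3]
gripper_width: 0.049
grip_force: 0.0
```

View pics/s11.png

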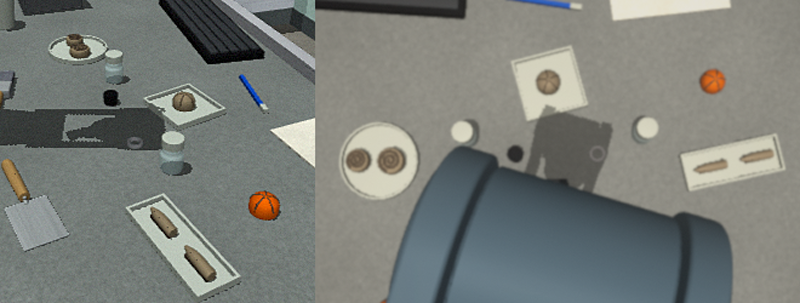

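All five fossils lie flat in their trays: the ammonites at (358,160) and (392,160), the urchin at (548,82), and the belemnites at (711,167) and (758,156). Both jars are standing and the arm is clear.

```bash
python3 -c "
from rig import r
print(r.close_job())"
```

```text
the job is handed in; nothing more can be done
None
```

The job is handed in: in the last camera views both ammonites were flat in the round dish, both belemnites in the long tray and the urchin in the square tray, with both jars still standing, at about 38 s on the robot's clock.

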